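# Find the springy buffer by feel and refit it in its bracket

### The arm

A 7-joint arm with a two-finger parallel gripper is mounted at the origin on a cart in front of the work surface, level with it; the furniture and walls round the work are solid. World frame = base frame: x ahead of the robot, y to its left, z up, the work surface at z = 0. Lengths are in m, angles in rad, forces in N, time in s.
With the tool pointing down it reaches from about 0.35 to 0.9 m from the base axis. Payload 8.1 kg.
Tool frame: the origin (TCP) lies at the centre of the arm's flange, where the gripper is bolted on; the fingertips stand 178 mm ahead of it and the grasp point (between the pads) lies 159 mm ahead of it; z points along the fingers, y is the line along which they close (so a half turn about z gives the same grasp; the last joint's range is limited). The gripper opens to 92 mm and grips with 3 to 60 N. Pads are 19 mm wide; open, the fingers measure 130 mm over their backs; the gripper's body (75 mm by 190 mm) begins 47 mm behind the grasp point.
Start: joints at [1.17, 0.434, 0.025, 1.573, -0.012, 1.134, -0.075], TCP at [0.183, -0.598, 0.405] pointing down, gripper open.
Joint ranges: [-2.62, 2.62], [-0.44, 2.09], [-1.27, 1.32], [0.08, 2.57], [-1.32, 4.46], [0.12, 2], [-2.74, 2.74]. Speed limits (rad/s): [2.22, 2.22, 3.01, 3.01, 3.14, 3.14, 3.14].

### API

Orientations are given as a rotation vector (axis times angle).
In Python, from cell import arm gives the robot as it stands. The module is installed in compiled form; this text tells all that it offers.
- The arm moves only by the shell command python3 -m inch 'ROWS' [FORCE]. ROWS is text: rows parted by semicolons, each of 5 numbers parted by spaces: the shift along the tool's x, y, z in m, then the turn about the tool's z in rad, then the finger opening in m, from 0 to 0.0918. In form: x y z roll fingers; .... A call has 1 to 5 rows; each row is the pose to reach, as a shift and turn from the pose commanded when the call began, along the tool's axes at that moment; what a row does not reach only later rows make up. A row lasts 1/10 s, in which the tool goes at most 50 mm and 8.59 degrees, less where a joint would pass 70% of its speed; a pose out of reach is approached as far as the arm can. A call with a gripper value outside its range is refused whole. The fingers move at their own pace and stop on an object; FORCE is the grip in N (left out, the last holds). Time passes only in rows, so rows that repeat a pose let the fingers close. It gives the time, the measured TCP pose, the force, the opening and the grip force at its end, in the units of the state.
- arm.observe(): the state, without advancing time (a new reading comes with each control period).
- arm.get_image(name): name is "scene" or "top" or "wrist"; returns the picture (480x640x3 uint8, red, green, blue); there is no depth.
- arm.get_calibration(name): a dict with "intrinsics" (3x3 intrinsics, pixels), "distortion" ([k1, k2, p1, p2, k3] as OpenCV has them; the pictures are not rectified), "pose" (4x4, takes a point from camera to world coordinates). Camera axes: x right, y up, looking along -z (the intrinsics and any distortion apply to the point x, -y, -z); pixel columns grow to the right and rows downward; lengths in m; the calibration is good to about 2 mm. A picture is of the moment at which its call begins: read the wrist's pose just before it. get_calibration takes no time and is no camera call; for the wrist camera it gives the pose at the moment of the call.
- arm.sign_off(): hands the job in; it is judged then, once.
Trained networks look in the newest picture that a camera, given by its name, has taken for a name from the list of things; names that differ only in an ending like _2 or _b are one class to them, and where a whole thing is asked for, a point or a joint stands for the part that bears it (a point fixed in the world has none). Each returns a list of dicts, best first, with "conf" (0 to 1); they miss things now and then, are a little off and sometimes report something else, mostly with a low value. They report only what shows in the picture. A call takes as long as a camera call. They do not tell look-alikes from the thing itself.
- arm.look_for(camera, query): "point" ([row, column] in pixels, amid what is visible of it).
- arm.silhouettes(camera, query): "region" (480x640 bool, what is visible of it) and "point" ([row, column] in pixels, amid what is visible of it).
- arm.place_of(camera, query): "point" ([row, column] in pixels: a listed point, or the origin of a listed thing).
The state is a dict: "clock": time; "joints": joint angles; "dq": joint speeds; "joint_efforts": joint torques, N m; "position": TCP position; "ee_rot": TCP orientation; "force": force on the tool from outside, world axes, zero at the start; "ft_torque": the same for the moment, N m; "width": opening from 0.0 (shut) to 1.0 (fully open); "gripper_force": force on a finger pad.
Only numpy, scipy, OpenCV 4.12 (cv2) and the standard library are available. Lean on these libraries where they do the work, as an engineer would, in place of code of your own. Each camera call takes 0.05 s, during which the arm holds its last target. There are 200 camera calls.

### The job

Of the three rubber buffers standing on the bench two have gone hard with age, which only shows when they are squeezed between the fingers: put those two in the scrap tray. Refit the one that is still springy in the bracket: keep it squeezed short while you lower it between the two cheeks with its studs in their slots, fully home on the bracket's floor, then let it spring out and hold itself. Go gently: do not crush a buffer, do not force one against the bracket, and leave the tools lying about alone.

Things in the scene. Friction and masses are not known exactly. Their poses are not given: they have to be found in the camera images.
- buffer_a: one of three buffers that look alike (which two are hard is not told): black rubber between two upright steel end plates 4 mm thick, 40 mm wide, 54 mm high; 46 mm long over the plates' outer faces when free. A stud, 8 mm in diameter, stands out 8 mm from each plate, its axis 11 mm above the underside. 0.22 kg. Origin: see buffer_b; how they give: see buffer_c
- buffer_b: buffer, same look. Each starts upright on the bench on its plates' lower edges. x runs along its length and studs, z up. The origin is the centre of the free buffer's underside, always 23 mm from the outer face of the plate at -x: when it is squeezed by d only the +x plate moves in, so its middle then lies d/2 from the origin towards -x
- buffer_c: buffer, same look. Squeezed along x on the plates' outer faces, above the studs and held clear of the bench, the springy one gives 1 mm for each 2.5 N (20 N: 8 mm; it stops at 12 mm), a hard one 1 mm for each 20 N or more (20 N: 1 mm or less). A squeeze of 50 N ruins any of them
- bracket: mount bracket, fixed: dark steel base plate (118 x 60 mm) on a wooden pad (150 x 100 mm, x by y), together 16 mm thick, and two upright cheeks that face each other across x, 40 mm apart, each 5 mm thick, 52 mm wide along y, 20 mm high above the base plate (the bracket's floor). Origin: centre of the pad's underside, z up
- bracket_seat (a point): middle of the bracket's floor between the cheeks, 16 mm above the bench, where the buffer's underside belongs; axes as bracket. At y = 0 each cheek has an upright slot for a stud, open at the top between round-topped ears, 11 mm wide, its bottom 6 mm above the floor. The buffer goes in with its x along the bracket's x, either way round
- scrap_tray: scrap tray, fixed: open grey sheet-steel tray, 170 mm along x, 120 mm along y, 30 mm high, walls and floor 3 mm, rim bead 2.5 mm higher. Origin: centre of its underside, z up. Two buffers fit in it side by side, 40 mm either side of the middle along x, their own length along the tray's y
- pliers: pliers lying flat on the bench, 64 x 166 x 13 mm, origin under the middle; not to be disturbed
- screwdriver: screwdriver lying flat on the bench, 33 x 210 x 30 mm, origin under the middle; not to be disturbed
- pencil: pencil lying on the bench among the buffers, 14 x 166 x 9 mm, origin under the middle; not to be disturbed
- tape_measure: tape measure standing on the bench, 35 x 91 x 64 mm, origin under the middle; not to be disturbed
Things that resemble listed ones, but are neither listed nor needed, are in the scene too. What is shaped like the buffer_b but red or turquoise is not meant.

How it is judged:
By the outcome, as a careful person would: the job done as asked, in the order asked, and still so for the second after the job is handed in, with the robot touching nothing.
It also fails if it takes over 64 s, if anything falls off the work surface, if the arm or the gripper's body presses on something with over 40 N, if the wrist force passes 120 N, or if a joint passes its speed limit or range.

## Working session

There is one attempt and no reset: what is moved stays moved. The work goes in short steps, Python scripts to look and compute and a shell command to move; the robot and the scene stay as the last step left them, time stands still between calls to the robot, and variables do not carry over. Pictures are saved under pics/ and viewed, at most 10 in all, crops included, and the job is handed in when it is done.

```bash
mkdir -p pics; cat > h.py <<'E'
import numpy as np, cv2
from cell import arm
def snap(cam,name):
    im=arm.get_image(cam); cv2.imwrite(f'pics/{name}.png',im[:,:,::-1]); return im
def ray(cam,rc,z,cal=None):
    c=cal or arm.get_calibration(cam); K=np.array(c['intrinsics'],float);D=np.array(c['distortion'],float);P=np.array(c['pose'])
    u=cv2.undistortPoints(np.array([[[rc[1],rc[0]]]],float),K,D)[0,0]
    d=P[:3,:3]@np.array([u[0],-u[1],-1]);o=P[:3,3]
    return o+d*(z-o[2])/d[2]
def proj(cam,p,cal=None):
    c=cal or arm.get_calibration(cam); K=np.array(c['intrinsics'],float);D=np.array(c['distortion'],float);P=np.array(c['pose'])
    q=P[:3,:3].T@(np.array(p)-P[:3,3]); return cv2.projectPoints(np.array([[q[0],-q[1],-q[2]]]),np.zeros(3),np.zeros(3),K,D)[0][0,0][::-1]
E
python3 - <<'E'
from h import *
np.set_printoptions(precision=3,suppress=True)
s=arm.observe();print(s)
for cam in ['scene','top']:
    snap(cam,cam+'0');print(cam,arm.get_calibration(cam)['pose'])
    for q in ['buffer_a','bracket','bracket_seat','scrap_tray']:
        print(cam,q)
        for r in arm.place_of(cam,q): print('  ',round(r['conf'],2),r['point'],ray(cam,r['point'],.016 if 'seat' in q else 0))
E
```

```text
{'clock': 0.0, 'joints': array([ 1.17 ,  0.435,  0.025,  1.574, -0.012,  1.134, -0.075]), 'dq': array([-0.   ,  0.001, -0.   ,  0.   , -0.   ,  0.   , -0.   ]), 'joint_efforts': array([ -0.   , -66.785,   0.985, -31.446,  -0.061,   0.043,   0.   ]), 'position': array([ 0.183, -0.597,  0.404]), 'ee_rot': array([-3.105, -0.466,  0.001]), 'force': array([-0.289,  0.441,  0.428]), 'ft_torque': array([-0.023,  0.003,  0.034]), 'gripper_force': 0.0, 'width': 1.001302900642047}
scene [[-0.852  0.395 -0.344  0.222]
 [-0.523 -0.618  0.586  0.548]
 [ 0.019  0.68   0.733  0.732]
 [ 0.     0.     0.     1.   ]]
scene buffer_a
   0.97 [297.1, 246.0] [0.597 0.143 0.   ]
   0.95 [256.6, 372.4] [ 0.446 -0.071  0.   ]
   0.75 [307.2, 333.0] [0.451 0.077 0.   ]
   0.67 [247.6, 262.8] [0.642 0.026 0.   ]
   0.67 [357.8, 335.2] [0.396 0.164 0.   ]
scene bracket
   0.92 [364.6, 237.0] [0.527 0.262 0.   ]
   0.27 [253.8, 372.9] [ 0.448 -0.078  0.   ]
scene bracket_seat
   0.73 [312.5, 386.4] [0.36  0.047 0.016]
   0.7 [364.8, 233.8] [0.524 0.272 0.016]
scene scrap_tray
   0.75 [189.8, 379.5] [ 0.523 -0.26   0.   ]
top [[-0.014  0.982 -0.188  0.331]
 [-1.    -0.018 -0.02  -0.013]
 [-0.023  0.188  0.982  1.163]
 [ 0.     0.     0.     1.   ]]
top buffer_a
   0.8 [290.1, 356.5] [ 0.448 -0.074  0.   ]
   0.79 [289.9, 285.5] [0.451 0.078 0.   ]
   0.69 [204.8, 310.5] [0.638 0.022 0.   ]
   0.56 [221.1, 254.7] [0.603 0.145 0.   ]
top bracket
   0.87 [255.7, 199.5] [0.529 0.266 0.   ]
top bracket_seat
   0.64 [258.4, 195.3] [0.52  0.271 0.016]
top scrap_tray
   0.91 [249.8, 441.9] [ 0.532 -0.261  0.   ]
   0.53 [288.4, 285.6] [0.454 0.077 0.   ]
```

View pics/scene0.png

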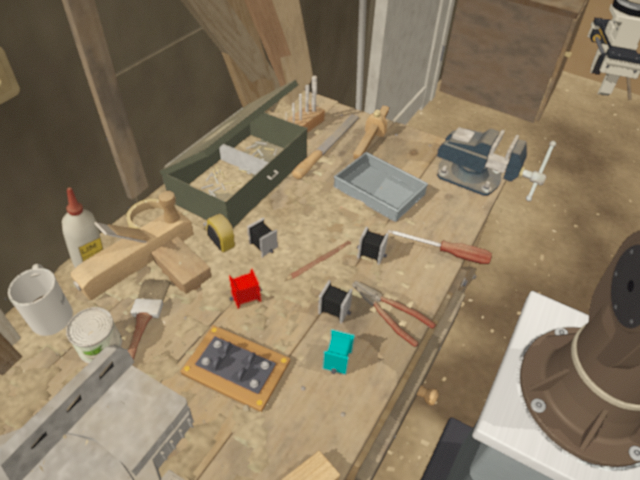

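View pics/top0.png

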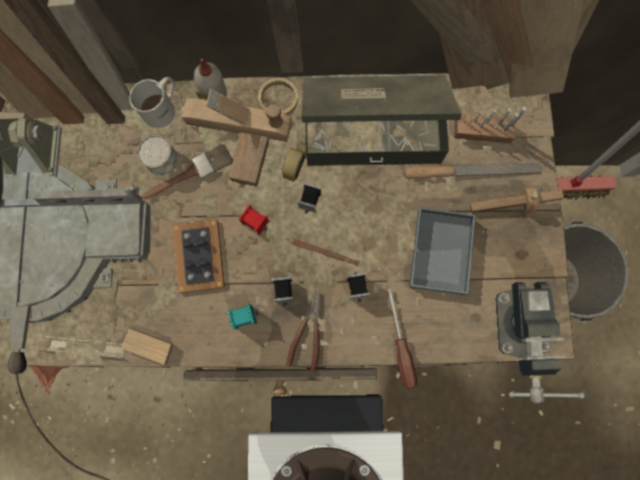

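The three black buffers stand at about (0.448,-0.073), (0.451,0.077) and (0.640,0.024). In the top view they are at px (290,356), (290,285) and (205,310). The bracket is at about (0.528,0.264) and the tray at about (0.528,-0.26). The red and turquoise ones are decoys. Next I move in for a wrist view.

```bash
cat >> h.py <<'E'
from scipy.spatial.transform import Rotation as Ro
def need(p,phi=None):
    "tool shift to world p; roll so tool y points at azimuth phi (deg, mod 180)"
    s=arm.observe(); R=Ro.from_rotvec(s['ee_rot']).as_matrix()
    d=R.T@(np.array(p)-s['position']); cur=np.degrees(np.arctan2(R[1,1],R[0,1]))
    roll=0 if phi is None else -((phi-cur+90)%180-90)
    print('NEED',np.round(d,4),'roll',round(np.radians(roll),3),'| at',np.round(s['position'],4),'phi',round(cur,1),'tilt',np.round(R[:,2],3),'t',round(s['clock'],2),'w',round(s['width']*91.8,1),'gf',round(s['gripper_force'],1),'F',np.round(s['force'],1),'j7',round(s['joints'][6],2))
E
python3 -m inch '0.48 -0.48 -0.015 -1.27 0.0918;0.48 -0.48 -0.015 -1.27 0.0918;0.48 -0.48 -0.015 -1.27 0.0918;0.48 -0.48 -0.015 -1.27 0.0918;0.48 -0.48 -0.015 -1.27 0.0918' 20
python3 -c "
from h import *
need([0.5,0,0.42],0); print(arm.get_calibration('wrist'))"
```

```text
clock: 1.0
position: [0.301, -0.3748, 0.4106]
ee_rot: [2.715, 1.579, -0.0]
force: [1.3, -0.5, 0.7]
width: 1.001
gripper_force: 0.0
NEED [ 0.4242 -0.0123 -0.0097] roll -0.517 | at [ 0.301  -0.3748  0.4106] phi -29.6 tilt [ 0.    -0.001 -1.   ] t 1.0 w 91.9 gf 0.0 F [ 1.3 -0.5  0.7] j7 0.21
{'intrinsics': array([[417.95070599,   0.        , 320.0837204 ],
       [  0.        , 417.95070599, 240.9167439 ],
       [  0.        ,   0.        ,   1.        ]]), 'distortion': array([0.00413467, 0.        , 0.        , 0.        , 0.        ]), 'pose': array([[ 0.86931569,  0.47664693,  0.13075906,  0.3377637 ],
       [-0.49425501,  0.83754304,  0.23288115, -0.31238067],
       [ 0.00148575, -0.26707556,  0.96367445,  0.39041821],
       [ 0.        ,  0.        ,  0.        ,  1.        ]])}
```

```bash

python3 -m inch '0.24 -0.007 -0.005 -0.3 0.0918;0.24 -0.007 -0.005 -0.3 0.0918;0.24 -0.007 -0.005 -0.3 0.0918;0.24 -0.007 -0.005 -0.3 0.0918;0.24 -0.007 -0.005 -0.3 0.0918' >/dev/null
python3 - <<'E'
from h import *
np.set_printoptions(precision=3,suppress=True)
need([0.5,0,0.42],0)
snap('wrist','w1')
for q in ['buffer_a','scrap_tray']:
    for r in arm.place_of('wrist',q): print(q,round(r['conf'],2),r['point'],ray('wrist',r['point'],0))
E
```

```text
NEED [ 0.177  0.047 -0.004] roll -0.222 | at [ 0.415 -0.163  0.416] phi -12.7 tilt [ 0.001 -0.    -1.   ] t 1.5 w 91.9 gf 0.0 F [-0.5 -1.   0.1] j7 -0.06
buffer_a 0.69 [96.6, 337.3] [ 0.455 -0.069  0.   ]
scrap_tray 0.88 [268.8, 448.2] [ 0.528 -0.256  0.   ]
```

```bash

python3 -m inch '0.177 0.047 -0.004 -0.222 0.0918;0.177 0.047 -0.004 -0.222 0.0918;0.177 0.047 -0.004 -0.222 0.0918;0.177 0.047 -0.004 -0.222 0.0918' >/dev/null
python3 - <<'E'
from h import *
np.set_printoptions(precision=3,suppress=True)
need([0.5,0,0.42],0)
snap('wrist','w2')
for q in ['buffer_a','bracket_seat']:
    for r in arm.place_of('wrist',q): print(q,round(r['conf'],2),r['point'],ray('wrist',r['point'],0 if q=='buffer_a' else .016))
for q,h in [('buffer_a',.054)]:
    for r in arm.silhouettes('wrist',q):
        cs,_=cv2.findContours(r['region'].astype(np.uint8),0,2);c=max(cs,key=cv2.contourArea)
        print('sil',round(r['conf'],2),r['point'],cv2.minAreaRect(c))
r=arm.silhouettes('top','scrap_tray')[0]; cs,_=cv2.findContours(r['region'].astype(np.uint8),0,2);c=max(cs,key=cv2.contourArea)
P=np.array([ray('top',(p[1],p[0]),.03)[:2] for p in c[:,0]],np.float32); print('tray',cv2.minAreaRect(P))
E
```

```text
NEED [ 0.002 -0.    -0.001] roll -0.001 | at [ 0.5   -0.002  0.419] phi -0.0 tilt [ 0.001  0.    -1.   ] t 2.05 w 91.9 gf 0.0 F [ 1.  -0.4  0.2] j7 -0.28
buffer_a 0.94 [177.2, 472.9] [0.648 0.026 0.   ]
buffer_a 0.8 [274.2, 270.0] [ 0.452 -0.073  0.   ]
buffer_a 0.7 [111.4, 261.9] [0.449 0.085 0.   ]
buffer_a 0.67 [36.8, 431.5] [0.6   0.147 0.   ]
sil 0.95 [282.3, 268.1] ((271.0637512207031, 282.9903259277344), (56.35127258300781, 64.7760238647461), 81.34745788574219)
sil 0.91 [181.7, 482.4] ((482.71868896484375, 178.67018127441406), (81.47232055664062, 49.34664535522461), 18.79988670349121)
sil 0.87 [111.0, 255.9] ((259.6725769042969, 109.35781860351562), (52.6823616027832, 70.96182250976562), 83.54118347167969)
sil 0.66 [20.8, 188.3] ((189.5, 22.0), (44.0, 65.0), 90.0)
sil 0.65 [30.9, 443.5] ((441.5675964355469, 31.90540313720703), (55.91511535644531, 91.9518814086914), 35.53767776489258)
tray ((0.5269197821617126, -0.2558876872062683), (0.1263042688369751, 0.17608562111854553), 80.76618194580078)
```

View pics/w2.png

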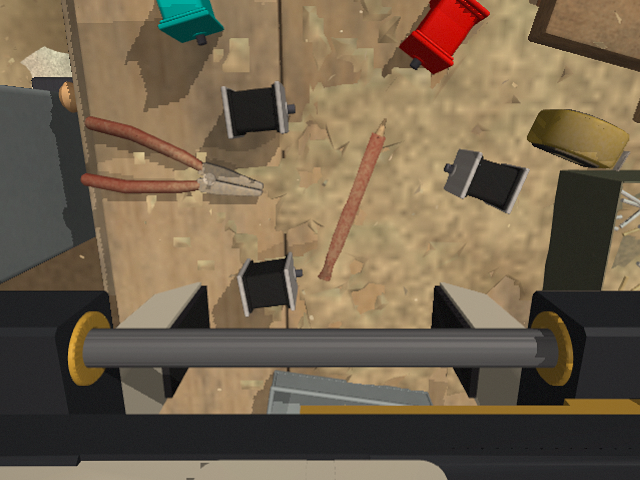

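Buffers appear at px (270,283), (255,110) and (485,180), each with visible plates and studs. The pencil ends at (325,275) and the pliers' tip is at (260,188). Next I make rectified patches at the plate-top height to get exact poses.

```bash
cat >> h.py <<'E'
def ortho(im,cam,c,z,half=.05,n=260,cal=None):
    cal=cal or arm.get_calibration(cam)
    g=np.linspace(-half,half,n); M=np.array([[proj(cam,(c[0]+x,c[1]-y,z),cal)[::-1] for x in g] for y in g],np.float32)
    o=cv2.remap(im[:,:,::-1].copy(),M[:,:,0],M[:,:,1],1)
    for k in range(0,n,n//10): cv2.line(o,(k,0),(k,4),(0,255,255),1);cv2.line(o,(0,k),(4,k),(0,255,255),1)
    return o
E
python3 - <<'E'
from h import *
im=cv2.imread('pics/w2.png')[:,:,::-1]
o=[ortho(im,'wrist',c,.054) for c in [(.45,-.073),(.45,.08),(.645,.025)]]
cv2.imwrite('pics/o1.png',np.hstack(o))
E
```

```text
(no output)
```

View pics/o1.png

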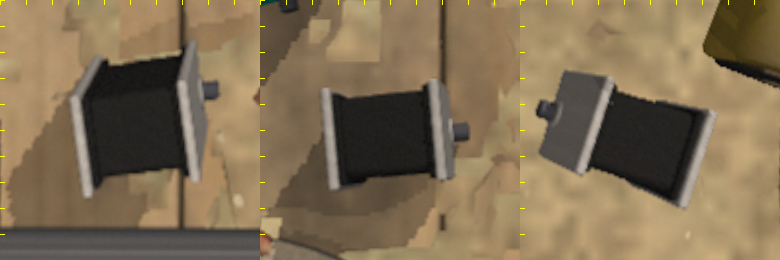

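```bash

python3 -m inch '-0.0744 -0.0475 0.1 -0.122 0.08;-0.0744 -0.0475 0.1 -0.122 0.08;-0.0744 -0.0475 0.1 -0.122 0.08;-0.0744 -0.0475 0.21 -0.122 0.08;-0.0744 -0.0475 0.21 -0.122 0.08' 20 >/dev/null
python3 -c "
from h import *
need([0.4523,-0.0764,0.203],7)"
```

```text
NEED [0.0043 0.002  0.0155] roll -0.007 | at [ 0.4508 -0.0809  0.2185] phi 6.6 tilt [ 0.002 -0.002 -1.   ] t 2.8 w 80.2 gf 0.0 F [ 0.9 -1.3 -0.9] j7 -0.2
```

```bash

python3 -m inch '0 0 0 0 0.08;0 0 0 0 0.08'  >/dev/null
python3 -c "
from h import *
need([0.4523,-0.0764,0.203],7)"
```

```text
NEED [0.002  0.0013 0.0167] roll -0.003 | at [ 0.4513 -0.0785  0.2197] phi 6.8 tilt [-0.002 -0.    -1.   ] t 3.0 w 80.3 gf 0.0 F [1.1 1.1 0.8] j7 -0.2
```

```bash

python3 -m inch '0.002 0.0013 0.0165 0 0.08;0.002 0.0013 0.0165 0 0.08' >/dev/null
python3 -c "
from h import *
need([0.4523,-0.0764,0.203],7);need([0.4523,-0.0764,0.203],7)"
python3 -m inch '0 0 0 0 0.02;0 0 0 0 0.02;0 0 0 0 0.02;0 0 0 0 0.02;0 0 0 0 0.02' 20
python3 -m inch '0 0 -0.02 0 0.02;0 0 -0.02 0 0.02;0 0 -0.02 0 0.02' 20
python3 -c "
from h import *
need([0.527,-0.256,0.26],9)"
```

```text
NEED [-0.0006 -0.0012  0.0014] roll -0.002 | at [ 0.4534 -0.0757  0.2044] phi 6.9 tilt [ 0.002 -0.001 -1.   ] t 3.2 w 79.7 gf 0.0 F [0.2 0.1 0.5] j7 -0.23
NEED [-0.0006 -0.0012  0.0014] roll -0.002 | at [ 0.4534 -0.0757  0.2044] phi 6.9 tilt [ 0.002 -0.001 -1.   ] t 3.2 w 79.7 gf 0.0 F [0.2 0.1 0.5] j7 -0.23
clock: 3.7
position: [0.4528, -0.0754, 0.203]
ee_rot: [2.083, 2.351, -0.0]
force: [-1.1, -0.1, 8.2]
width: 0.486
gripper_force: 8.9
clock: 4.0
position: [0.4528, -0.0754, 0.2226]
ee_rot: [2.083, 2.351, 0.0]
force: [-0.4, -0.3, -2.7]
width: 0.413
gripper_force: 19.9
NEED [-0.1882  0.052  -0.0373] roll -0.036 | at [ 0.4528 -0.0754  0.2226] phi 6.9 tilt [ 0.001 -0.    -1.   ] t 4.0 w 37.9 gf 19.9 F [-0.4 -0.3 -2.7] j7 -0.2
```

Buffer 1 is springy: 37.9 mm at 20 N. I set it back down for now and test buffer 2.

```bash

python3 -m inch '0 0 0.0195 0 0.02;0 0 0.0195 0 0.02;0 0 0.0195 0 0.07;0 0 0.0195 0 0.07;0 0 0.0195 0 0.07' 20
python3 -m inch '0 0 -0.05 0 0.08;0 0 -0.08 0 0.08' >/dev/null
python3 -c "
from h import *
need([0.4476,0.0781,0.203],5)"
```

```text
clock: 4.5
position: [0.4528, -0.0753, 0.2033]
ee_rot: [-2.083, -2.352, 0.0]
force: [-0.5, 0.3, 0.7]
width: 0.625
gripper_force: 0.0
NEED [0.1525 0.0133 0.0821] roll 0.034 | at [ 0.4529 -0.0749  0.285 ] phi 7.0 tilt [-0.     0.001 -1.   ] t 4.7 w 73.1 gf 0.0 F [1.  0.3 1. ] j7 -0.12
```

```bash

python3 -m inch '0.1525 0.0133 0 0.034 0.08;0.1525 0.0133 0 0.034 0.08;0.1525 0.0133 0 0.034 0.08;0.1525 0.0133 0 0.034 0.08;0.1525 0.0133 0.04 0.034 0.08' >/dev/null
python3 -m inch '0 0 0.041 0 0.08;0 0 0.041 0 0.08' >/dev/null
python3 -c "
from h import *
need([0.4476,0.0781,0.203],5)"
python3 -m inch '0 0 0 0 0.02;0 0 0 0 0.02;0 0 0 0 0.02;0 0 0 0 0.02;0 0 0 0 0.02' 20
python3 -m inch '0 0 -0.03 0 0.02;0 0 -0.03 0 0.02;0 0 -0.03 0 0.02' 20
python3 -c "
from h import *
need([0.527,-0.256,0.29],9)"
```

```text
NEED [ 0.001   0.0019 -0.004 ] roll 0.0 | at [0.4458 0.0769 0.199 ] phi 5.0 tilt [-0.007 -0.002 -1.   ] t 5.4 w 80.5 gf 0.0 F [-1.3 -0.6  0.8] j7 -0.63
clock: 5.9
position: [0.4478, 0.0776, 0.2031]
ee_rot: [2.123, 2.315, 0.001]
force: [-0.7, -1.0, 11.1]
width: 0.491
gripper_force: 20.3
clock: 6.2
position: [0.4477, 0.0775, 0.2325]
ee_rot: [2.123, 2.315, 0.001]
force: [0.3, -0.1, -2.6]
width: 0.491
gripper_force: 20.0
NEED [-0.3391  0.0503 -0.0574] roll -0.071 | at [0.4477 0.0775 0.2325] phi 4.9 tilt [ 0.001  0.    -1.   ] t 6.2 w 45.0 gf 20.0 F [ 0.3 -0.1 -2.6] j7 -0.58
```

Buffer 2 is hard, 45.0 mm at 20 N, so it goes in the tray at +40 mm along tray x.

```bash

python3 -m inch '-0.04 0.01 -0.05 -0.14 0.02;-0.349 0.089 -0.06 -0.3 0.02;-0.349 0.089 -0.06 -0.45 0.02;-0.349 0.089 -0.06 -0.6 0.02;-0.349 0.089 -0.06 -0.75 0.02' 20
python3 -c "
from h import *
need([0.5665,-0.2624,0.285],82)"
```

```text
clock: 6.7
position: [0.5203, -0.1313, 0.2807]
ee_rot: [-1.189, -2.907, 0.0]
force: [1.8, 1.1, -2.4]
width: 0.489
gripper_force: 20.0
NEED [-0.1248 -0.0612 -0.0043] roll -0.637 | at [ 0.5203 -0.1313  0.2807] phi 45.5 tilt [-0.001  0.    -1.   ] t 6.7 w 44.9 gf 20.0 F [ 1.8  1.1 -2.4] j7 0.53
```

```bash

python3 -m inch '-0.125 -0.061 0 -0.637 0.02;-0.125 -0.061 0 -0.637 0.02;-0.125 -0.061 0 -0.637 0.02;-0.125 -0.061 0 -0.637 0.02;-0.125 -0.061 0 -0.637 0.02' 20 >/dev/null
python3 -c "
from h import *
need([0.5665,-0.2624,0.208],82); snap('wrist','w3')
for r in arm.place_of('wrist','scrap_tray'): print(r['conf'],ray('wrist',r['point'],0))
r=arm.silhouettes('wrist','scrap_tray')[0]['region']; im=cv2.imread('pics/w3.png'); print(r.sum())
for o in (im,): cv2.imwrite('pics/o3.png',cv2.resize(np.hstack([o]),(640,480)))
"
```

```text
NEED [-0.0011  0.0007  0.0712] roll -0.004 | at [ 0.5655 -0.263   0.2792] phi 81.8 tilt [-0.002  0.001 -1.   ] t 7.2 w 44.9 gf 20.0 F [ 0.2  1.  -2.2] j7 1.29
0.7 [ 0.5279792  -0.25359429  0.        ]
57495
```

View pics/w3.png

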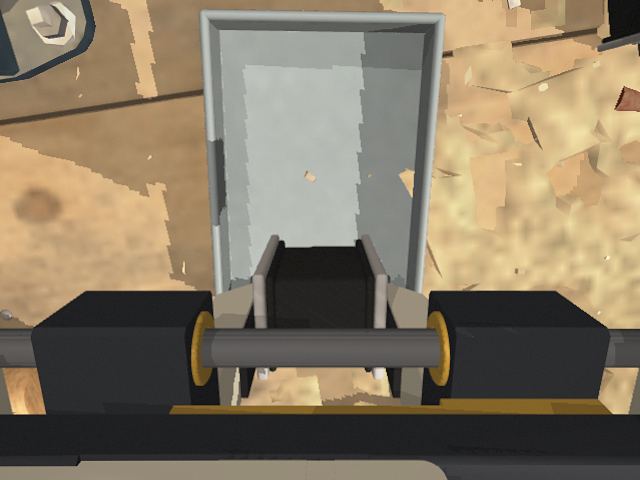

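The held buffer (px 320,300) is square with the tray and centred across it. I lower it now.

```bash

python3 -m inch '-0.001 0.0007 0.045 0 0.02;-0.001 0.0007 0.06 0 0.02;-0.001 0.0007 0.072 0 0.02;-0.001 0.0007 0.072 0 0.02' 20
python3 -m inch '0 0 0 0 0.058;0 0 0 0 0.058;0 0 0 0 0.058;0 0 -0.05 0 0.058;0 0 -0.08 0 0.058'
python3 -c "
from h import *
need([0.6434,0.0205,0.28],-16.5)"
```

```text
clock: 7.75
position: [0.5666, -0.2601, 0.2082]
ee_rot: [-0.228, -3.131, -0.001]
force: [0.6, 0.5, -1.9]
width: 0.485
gripper_force: 20.0
clock: 8.25
position: [0.5677, -0.2601, 0.2925]
ee_rot: [0.228, 3.131, 0.0]
force: [0.9, 0.2, -0.4]
width: 0.631
gripper_force: 0.0
NEED [-0.0343  0.2886  0.0126] roll -1.428 | at [ 0.5677 -0.2601  0.2925] phi 81.7 tilt [ 0.002 -0.    -1.   ] t 8.25 w 58.0 gf 0.0 F [ 0.9  0.2 -0.4] j7 1.29
```

```bash

python3 -m inch '-0.034 0.289 0 -1.428 0.07;-0.034 0.289 0 -1.428 0.07;-0.034 0.289 0 -1.428 0.07;-0.034 0.289 0 -1.428 0.07;-0.034 0.289 0 -1.428 0.07' >/dev/null
python3 -c "
from h import *
need([0.6434,0.0205,0.29],-16.5)
print(ray('scene',(219,232),0))
for z in (.05,.07,.09,.11): print(z,ray('scene',(190,230),z),ray('top',(152,307),z))
im=cv2.imread('pics/scene0.png')[130:270,150:330];cv2.imwrite('pics/c1.png',cv2.resize(im,None,fx=4,fy=4,interpolation=2))"
```

```text
NEED [-0.0306  0.0247  0.0007] roll -0.673 | at [ 0.6325 -0.0173  0.2907] phi 124.9 tilt [ 0.002 -0.    -1.   ] t 8.75 w 69.4 gf 0.0 F [ 0.4  0.4 -0.7] j7 1.56
[ 7.44680682e-01 -5.96887773e-03 -1.11022302e-16]
0.05 [ 0.76606127 -0.03457322  0.05      ] [0.74216636 0.02652161 0.05      ]
0.07 [ 0.75010452 -0.0174956   0.07      ] [0.73477674 0.02582051 0.07      ]
0.09 [ 7.34147761e-01 -4.17981980e-04  9.00000000e-02] [0.72738711 0.02511941 0.09      ]
0.11 [0.71819101 0.01665964 0.11      ] [0.71999749 0.02441831 0.11      ]
```

View pics/c1.png

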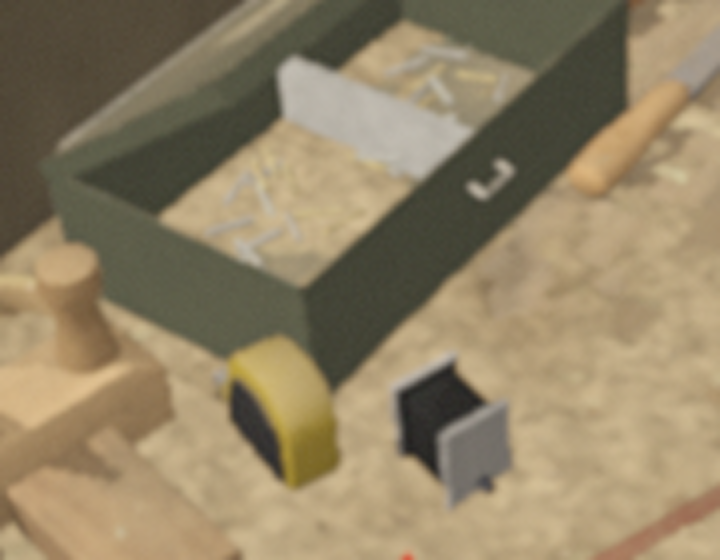

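The box is about as high as a buffer, so the gripper body will clear it. On to buffer 3.

```bash

python3 -m inch '-0.0306 0.0247 0 -0.673 0.07;-0.0306 0.0247 0 -0.673 0.07;-0.0306 0.0247 0 -0.673 0.07;-0.0306 0.0247 0 -0.673 0.07;-0.0306 0.0247 0 -0.673 0.07' 20 >/dev/null
python3 -c "
from h import *
need([0.6434,0.0205,0.203],-16.5)"
```

```text
NEED [-0.0017  0.0006  0.0873] roll -0.0 | at [0.6434 0.0187 0.2903] phi 163.5 tilt [ 0.001 -0.    -1.   ] t 9.25 w 70.3 gf 0.0 F [ 0.1 -1.1  0. ] j7 2.1
```

```bash

python3 -m inch '-0.001 0 0.04 0 0.07;-0.001 0 0.075 0 0.07;-0.001 0 0.087 0 0.07;-0.001 0 0.087 0 0.07' >/dev/null
python3 -c "
from h import *
need([0.6434,0.0205,0.203],-16.5)"
python3 -m inch '0 0 0 0 0.02;0 0 0 0 0.02;0 0 0 0 0.02;0 0 0 0 0.02;0 0 0 0 0.02' 20
python3 -m inch '0 0 -0.04 0 0.02;0 0 -0.08 0 0.02;0 0 -0.09 0 0.02' 20
python3 -c "
from h import *
need([0.4875,-0.2496,0.285],82)"
```

```text
NEED [-0.0009  0.0004 -0.0008] roll -0.006 | at [0.6435 0.0195 0.2022] phi 163.2 tilt [-0.001 -0.    -1.   ] t 9.65 w 69.9 gf 0.0 F [ 1.  -0.1 -0.2] j7 2.03
clock: 10.15
position: [0.6437, 0.0199, 0.2035]
ee_rot: [-1.872, 2.522, -0.001]
force: [-0.9, -0.3, 6.8]
width: 0.49
gripper_force: 19.9
clock: 10.45
position: [0.6443, 0.0207, 0.2969]
ee_rot: [-1.87, 2.518, -0.003]
force: [0.4, 0.2, -2.3]
width: 0.491
gripper_force: 19.9
NEED [0.3041 0.072  0.0107] roll 1.417 | at [0.6443 0.0207 0.2969] phi 163.2 tilt [ 0.005  0.001 -1.   ] t 10.45 w 45.1 gf 19.9 F [ 0.4  0.2 -2.3] j7 2.1
```

Buffer 3 is hard too (45.1 mm), so it goes to the tray at -40 mm.

```bash

python3 -m inch '0.304 0.072 0.01 1.417 0.02;0.304 0.072 0.01 1.417 0.02;0.304 0.072 0.01 1.417 0.02;0.304 0.072 0.01 1.417 0.02;0.304 0.072 0.01 1.417 0.02' 20 >/dev/null
python3 -c "
from h import *
need([0.4875,-0.2496,0.285],82)"
```

```text
NEED [ 0.0507 -0.0302 -0.0011] roll 0.66 | at [ 0.5164 -0.1982  0.2839] phi 119.8 tilt [-0.001 -0.    -1.   ] t 10.95 w 45.5 gf 19.9 F [ 1.  -0.  -2.4] j7 1.75
```

```bash

python3 -m inch '0.051 -0.03 0 0.66 0.02;0.051 -0.03 0 0.66 0.02;0.051 -0.03 0 0.66 0.02;0.051 -0.03 0 0.66 0.02;0.051 -0.03 0 0.66 0.02' 20 >/dev/null
python3 -c "
from h import *
need([0.4875,-0.2496,0.208],82)"
```

```text
NEED [ 0.0008 -0.0015  0.0761] roll 0.001 | at [ 0.4885 -0.2482  0.2841] phi 82.0 tilt [-0.001 -0.    -1.   ] t 11.45 w 45.1 gf 19.9 F [ 0.5 -0.8 -1.6] j7 1.28
```

```bash

python3 -m inch '0.001 -0.0015 0.045 0 0.02;0.001 -0.0015 0.06 0 0.02;0.001 -0.0015 0.0765 0 0.02;0.001 -0.0015 0.0765 0 0.02' 20
python3 -m inch '0 0 0 0 0.058;0 0 0 0 0.058;0 0 0 0 0.058;0 0 -0.05 0 0.058;0 0 -0.1 0 0.058'
python3 -c "
from h import *
need([0.50,-0.0,0.4],7)"
```

```text
clock: 11.85
position: [0.4876, -0.2491, 0.2066]
ee_rot: [-0.207, -3.133, -0.002]
force: [-0.7, 0.6, -1.7]
width: 0.497
gripper_force: 19.9
clock: 12.35
position: [0.4874, -0.2491, 0.3089]
ee_rot: [-0.207, -3.133, -0.002]
force: [0.5, -0.1, 0.1]
width: 0.634
gripper_force: 0.0
NEED [ 0.0205  0.2487 -0.0907] roll 1.317 | at [ 0.4874 -0.2491  0.3089] phi 82.4 tilt [-0.002  0.002 -1.   ] t 12.35 w 58.2 gf 0.0 F [ 0.5 -0.1  0.1] j7 1.32
```

```bash

python3 -c "
from h import *
need([0.459,-0.125,0.37],7)"
python3 -m inch '0.03 0.12 -0.061 1.317 0.08;0.03 0.12 -0.061 1.317 0.08;0.03 0.12 -0.061 1.317 0.08;0.03 0.12 -0.061 1.317 0.08;0.03 0.12 -0.061 1.317 0.08'>/dev/null
python3 -c "
from h import *
need([0.459,-0.125,0.37],7)"
```

```text
NEED [ 0.0446  0.1193 -0.0608] roll 1.317 | at [ 0.4874 -0.2491  0.3089] phi 82.4 tilt [-0.002  0.002 -1.   ] t 12.35 w 58.2 gf 0.0 F [ 0.5 -0.1  0.1] j7 1.32
NEED [ 0.0093 -0.0118  0.0007] roll 0.562 | at [ 0.4741 -0.1248  0.3707] phi 39.2 tilt [ 0.003 -0.002 -1.   ] t 12.85 w 79.9 gf 0.0 F [-0.1 -0.3 -0.1] j7 0.52
```

```bash

python3 -m inch '0.009 -0.012 0 0.562 0.08;0.009 -0.012 0 0.562 0.08;0.009 -0.012 0 0.562 0.08;0.009 -0.012 0 0.562 0.08;0.009 -0.012 0 0.562 0.08'>/dev/null
python3 - <<'E'
from h import *
need([0.459,-0.125,0.37],7)
cal=arm.get_calibration('wrist');im=snap('wrist','w4')
np.save('cal4.npy',cal,allow_pickle=True)
for r in arm.place_of('wrist','buffer_a'): print(r['conf'],r['point'],ray('wrist',r['point'],0))
cv2.imwrite('pics/o4.png',ortho(im,'wrist',(.4528,-.0753),.054,n=400,cal=cal))
need([0.53,0.21,0.386],0)
E
```

```text
NEED [ 0.0017  0.0002 -0.0002] roll 0.003 | at [ 0.459  -0.1267  0.3698] phi 7.2 tilt [ 0.001 -0.001 -1.   ] t 13.35 w 80.0 gf 0.0 F [ 0.1  0.3 -0.3] j7 0.04
0.78 [147.7, 319.8] [ 0.45358519 -0.0734452   0.        ]
0.73 [363.8, 411.0] [ 0.56482433 -0.26012773  0.        ]
0.46 [65.2, 432.4] [ 5.32174813e-01 -1.07230254e-04  0.00000000e+00]
NEED [ 0.3248  0.114  -0.0166] roll 0.13 | at [ 0.459  -0.1268  0.3695] phi 7.4 tilt [ 0.001 -0.001 -1.   ] t 13.45 w 80.2 gf 0.0 F [ 0.5 -0.2 -0.3] j7 0.04
```

```bash

python3 -m inch '0.333 0.111 -0.017 0.05 0.08;0.333 0.111 -0.017 0.05 0.08;0.333 0.111 -0.017 0.05 0.08;0.333 0.111 -0.017 0.05 0.08;0.333 0.111 -0.017 0.05 0.08'>/dev/null
python3 -m inch '0.111 0.036 0 0 0.08;0.111 0.036 0 0 0.08;0.111 0.036 0 0 0.08;0.111 0.036 0 0 0.08'>/dev/null
python3 - <<'E'
from h import *
need([0.5275,0.218,0.386],4)
cal=arm.get_calibration('wrist');im=snap('wrist','w5')
np.save('cal5.npy',cal,allow_pickle=True)
for r in arm.place_of('wrist','bracket_seat'): print(r['conf'],r['point'],ray('wrist',r['point'],0.016))
a=cv2.imread('pics/o4.png'); b=ortho(im,'wrist',(.524,.268),.036,n=400,cal=cal)
cv2.imwrite('pics/o5.png',np.hstack([a,b]))
E
```

```text
NEED [-0.0161 -0.0085 -0.0049] roll 0.014 | at [0.5346 0.2348 0.3811] phi 4.8 tilt [-0.     0.003 -1.   ] t 14.35 w 79.8 gf 0.0 F [ 0.2 -0.5 -0.3] j7 -0.74
0.67 [174.5, 310.4] [0.5258104  0.26283511 0.016     ]
```

View pics/o5.png

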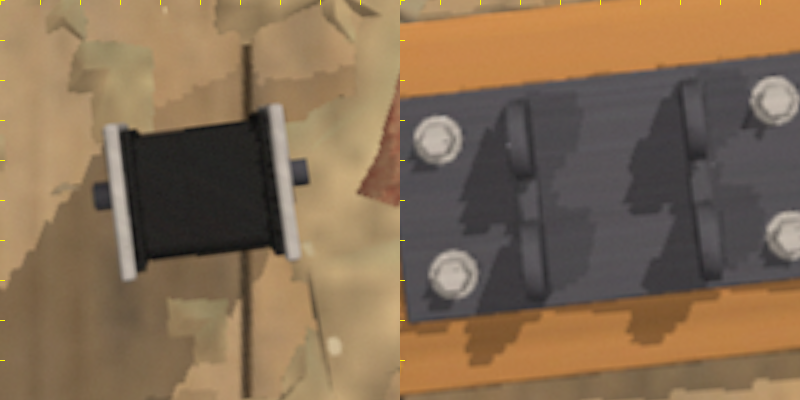

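The rectified views put buffer 1 at (0.4534,-0.0734), phi 6.6°. The bracket seat comes out near (0.528,0.2686), yaw about 6°; the slots are at px (531,201) and (702,182) in the right half. I go and grasp buffer 1.

```bash

python3 -c "
from h import *
need([0.4532,-0.0734,0.29],6.6)"
python3 -m inch '-0.312 -0.055 0.06 0 0.08;-0.312 -0.055 0.06 0 0.08;-0.312 -0.055 0.06 0 0.08;-0.312 -0.055 0.06 0 0.08;-0.312 -0.055 0.06 0 0.08'>/dev/null
python3 -c "
from h import *
need([0.4532,-0.0734,0.26],6.6)"
```

```text
NEED [-0.297  -0.1053  0.0911] roll -0.037 | at [0.535  0.231  0.3808] phi 4.5 tilt [-0.001 -0.001 -1.   ] t 14.45 w 80.3 gf 0.0 F [ 0.6  0.5 -0.2] j7 -0.74
NEED [-0.0519 -0.0605  0.0746] roll -0.041 | at [ 0.5097 -0.017   0.3345] phi 4.3 tilt [ 0.    -0.001 -1.   ] t 14.95 w 79.8 gf 0.0 F [ 1.   0.  -0.4] j7 -0.32
```

```bash

python3 -m inch '-0.052 -0.0605 0.0745 -0.041 0.08;-0.052 -0.0605 0.0745 -0.041 0.08;-0.052 -0.0605 0.0745 -0.041 0.08;-0.052 -0.0605 0.0745 -0.041 0.08;-0.052 -0.0605 0.0745 -0.041 0.08'>/dev/null
python3 -c "
from h import *
need([0.4532,-0.0734,0.2035],6.6)
print(np.load('cal5.npy',allow_pickle=True).item()['pose'][:3,3],np.load('cal4.npy',allow_pickle=True).item()['pose'][:3,3])"
```

```text
NEED [-0.0033 -0.0025  0.0576] roll 0.001 | at [ 0.4552 -0.0698  0.2611] phi 6.7 tilt [ 0.002 -0.    -1.   ] t 15.45 w 79.9 gf 0.0 F [-0.4 -0.5  0.8] j7 -0.26
[0.52975017 0.30643006 0.36122814] [ 0.45125481 -0.05543     0.3495937 ]
```

```bash

python3 -m inch '-0.002 -0.0015 0.03 0 0.08;-0.002 -0.0015 0.03 0 0.08;-0.002 -0.0015 0.03 0 0.08'>/dev/null
python3 -c "
from h import *
need([0.4532,-0.0734,0.2035],6.6)"
```

```text
NEED [-0.0024 -0.0011  0.0275] roll 0.003 | at [ 0.454  -0.0709  0.231 ] phi 6.8 tilt [ 0.  0. -1.] t 15.75 w 80.0 gf 0.0 F [0.4 0.4 0.1] j7 -0.31
```

```bash

python3 -m inch '-0.0024 -0.001 0.0275 0 0.08;-0.0024 -0.001 0.0275 0 0.08;-0.0024 -0.001 0.0275 0 0.08'>/dev/null
python3 -c "
from h import *
need([0.4532,-0.0734,0.2035],6.6)"
python3 -m inch '0 0 0 0 0.02;0 0 0 0 0.02;0 0 0 0 0.02;0 0 0 0 0.02;0 0 0 0 0.02' 20
python3 -m inch '0 0 -0.02 0 0.02;0 0 -0.05 0 0.02;0 0 -0.09 0 0.02' 28
python3 -c "
from h import *
need([0.5275,0.2686,0.31],6)"
```

```text
NEED [0.0003 0.0002 0.0001] roll 0.003 | at [ 0.453  -0.0737  0.2036] phi 6.8 tilt [ 0.  0. -1.] t 16.05 w 79.9 gf 0.0 F [0.5 0.4 0.2] j7 -0.35
clock: 16.55
position: [0.4524, -0.0743, 0.2027]
ee_rot: [-2.088, -2.347, 0.0]
force: [-0.3, -0.2, 5.1]
width: 0.489
gripper_force: 8.2
clock: 16.85
position: [0.4516, -0.0743, 0.2924]
ee_rot: [-2.085, -2.345, 0.003]
force: [0.6, -1.3, -2.4]
width: 0.371
gripper_force: 28.0
NEED [ 0.3316  0.1154 -0.0176] roll 0.013 | at [ 0.4516 -0.0743  0.2924] phi 6.7 tilt [-0.004  0.001 -1.   ] t 16.85 w 34.1 gf 28.0 F [ 0.6 -1.3 -2.4] j7 -0.2
```

```bash

python3 -m inch '0.33 0.115 0 0.013 0.02;0.33 0.115 0 0.013 0.02;0.33 0.115 0 0.013 0.02;0.33 0.115 0 0.013 0.02;0.33 0.115 0 0.013 0.02' 27 >/dev/null
python3 -m inch '0.095 0.033 0 0 0.02;0.095 0.033 0 0 0.02;0.095 0.033 0 0 0.02;0.095 0.033 0 0 0.02' >/dev/null
python3 -c "
from h import *
need([0.5275,0.268,0.245],6)"
```

```text
NEED [-0.0012 -0.0015  0.0469] roll 0.002 | at [0.529  0.2693 0.2919] phi 6.1 tilt [-0.001 -0.    -1.   ] t 17.75 w 35.1 gf 27.0 F [ 0.2 -0.7 -2.6] j7 -0.84
```

```bash

python3 -m inch '-0.001 -0.0015 0.025 0 0.02;-0.001 -0.0015 0.043 0 0.02;-0.001 -0.0015 0.043 0 0.02;-0.001 -0.0015 0.043 0 0.02' >/dev/null
python3 - <<'E'
from h import *
need([0.5275,0.268,0.219],6)
im=snap('wrist','w6'); sc=snap('scene','s6')
r=proj('scene',(.5275,.268,.04)); print(r)
a=cv2.resize(im[230:430,180:460,::-1],None,fx=1.4*2,fy=1.4*2,interpolation=2)[:590,:790]
cv2.imwrite('pics/c6.png',a)
E
```

```text
NEED [ 0.0028 -0.0006  0.0307] roll -0.002 | at [0.5284 0.2653 0.2497] phi 5.9 tilt [-0.001 -0.001 -1.   ] t 18.15 w 34.9 gf 27.0 F [-0.6  1.1 -1.6] j7 -0.88
[354.69450987 231.98347452]
```

View pics/c6.png

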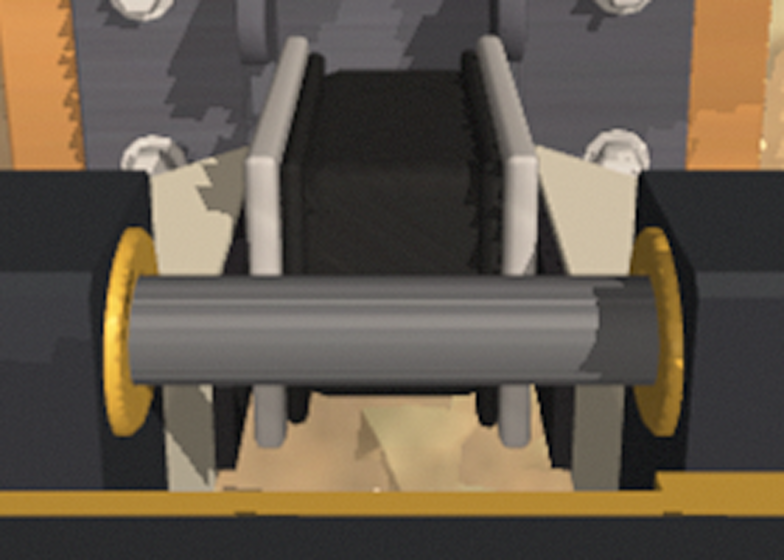

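Seen here, the plates straddle crop column 393 and the cheeks column ~383. So the bracket lies ~1.5 mm towards -tool y. I let the arm settle and reread.

```bash

for i in 1 2; do python3 -m inch '0 0 0 0 0.02;0 0 0 0 0.02' >/dev/null
python3 -c "
from h import *
need([0.5275,0.268,0.219],6)
for k in range(2): arm.get_image('wrist'); print(arm.observe()['position'])"; done
```

```text
NEED [ 0.0015 -0.0009  0.0314] roll -0.001 | at [0.5285 0.2666 0.2504] phi 5.9 tilt [ 0.001  0.    -1.   ] t 18.45 w 34.5 gf 27.0 F [-0.2  0.4 -2.7] j7 -0.88
[0.52841079 0.26660089 0.25019368]
[0.52834419 0.26660853 0.25006011]
NEED [ 0.0014 -0.0006  0.0307] roll -0.001 | at [0.5283 0.2666 0.2497] phi 6.0 tilt [ 0. -0. -1.] t 18.75 w 34.7 gf 27.0 F [-0.9  0.1 -1.9] j7 -0.88
[0.52824124 0.26662936 0.24962561]
[0.5282484  0.26660289 0.24961871]
```

```bash

python3 - <<'E'
from h import *
cal5=np.load('cal5.npy',allow_pickle=True).item()
def draw(im,cam,cal,seat,yaw,f,off):
    c,s=np.cos(np.radians(yaw)),np.sin(np.radians(yaw))
    def P(x,y,z):
        q=proj(cam,(seat[0]+c*x-s*y,seat[1]+s*x+c*y,z),cal); return int((q[1]-off[1])*f*8),int((q[0]-off[0])*f*8)
    L=lambda pts,col:[cv2.line(im,P(*a),P(*b),col,1,16,3) for a,b in zip(pts,pts[1:])]
    L([(-.059,-.03,.016),(.059,-.03,.016),(.059,.03,.016),(-.059,.03,.016),(-.059,-.03,.016)],(0,255,0))
    for x in (-.025,-.02,.02,.025):
        L([(x,-.026,.016),(x,-.026,.026)],(0,255,255));L([(x,.026,.016),(x,.026,.026)],(0,255,255))
        L([(x,-.0055,.028),(x,-.0055,.022),(x,.0055,.022),(x,.0055,.028)],(0,0,255))
a=cv2.imread('pics/w5.png')[80:280,220:420];A=cv2.resize(a,(560,560),interpolation=2)
A0=A.copy();draw(A,'wrist',cal5,(.528,.2686),6,2.8,(80,220))
A=np.vstack([A[130:430,20:540]])
b=cv2.imread('pics/s6.png')[310:410,180:280];B=cv2.resize(b,(280,280),interpolation=2)
out=np.zeros((580,800,3),np.uint8);out[:300,:520]=A;out[:280,520:]=B;out[300:,:520]=A0[150:430,20:540]
cv2.imwrite('pics/c7.png',out)
E
```

```text
(no output)
```

View pics/c7.png

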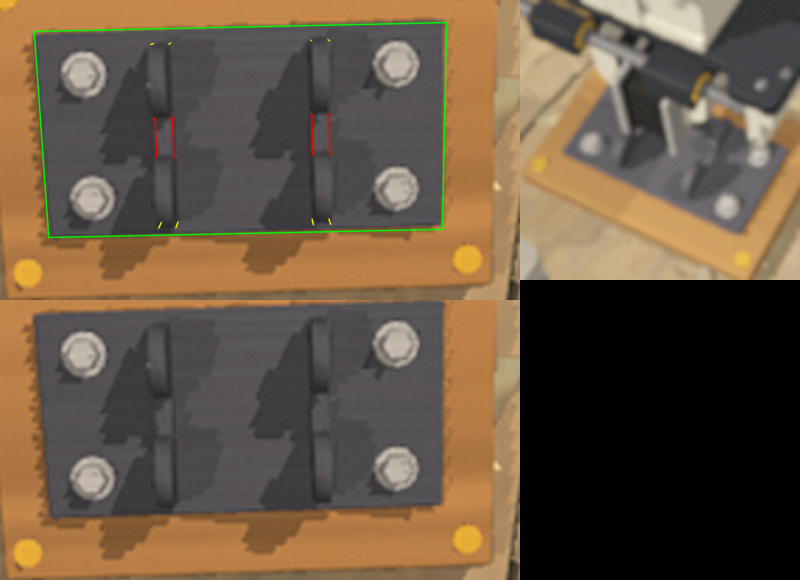

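The overlay fits the bracket closely, so the pose is good. I correct the position and lower in small steps while watching the force.

```bash

python3 -m inch '0.0014 -0.0011 0 0 0.02;0.0014 -0.0011 0.004 0 0.02;0.0014 -0.0011 0.008 0 0.02;0.0014 -0.0011 0.008 0 0.02;0.0014 -0.0011 0.008 0 0.02'
python3 -m inch '0 0 0.003 0 0.02;0 0 0.006 0 0.02;0 0 0.008 0 0.02;0 0 0.008 0 0.02'
python3 -c "
from h import *
need([0.5271,0.268,0.219],6)"
```

```text
clock: 19.35
position: [0.527, 0.2678, 0.2413]
ee_rot: [-2.103, -2.334, 0.001]
force: [-0.2, 0.1, -1.8]
width: 0.379
gripper_force: 27.0
clock: 19.75
position: [0.5269, 0.2677, 0.2332]
ee_rot: [-2.103, -2.334, 0.001]
force: [0.0, -0.9, -1.9]
width: 0.38
gripper_force: 27.0
NEED [0.0002 0.0002 0.0142] roll -0.001 | at [0.5269 0.2677 0.2332] phi 6.0 tilt [-0.001 -0.    -1.   ] t 19.75 w 34.9 gf 27.0 F [ 0.  -0.9 -1.9] j7 -0.9
```

```bash

python3 -m inch '0 0 0.002 0 0.02;0 0 0.004 0 0.02;0 0 0.006 0 0.02;0 0 0.006 0 0.02'
python3 -m inch '0 0 0.002 0 0.02;0 0 0.004 0 0.02;0 0 0.006 0 0.02;0 0 0.006 0 0.02'
```

```text
clock: 20.15
position: [0.5269, 0.2678, 0.2273]
ee_rot: [-2.103, -2.334, 0.001]
force: [-0.2, 0.1, -1.9]
width: 0.38
gripper_force: 27.0
clock: 20.55
position: [0.5269, 0.2678, 0.2213]
ee_rot: [-2.103, -2.334, 0.001]
force: [-0.4, -0.2, -2.7]
width: 0.382
gripper_force: 27.0
```

```bash

python3 -m inch '0 0 0.001 0 0.02;0 0 0.0015 0 0.02;0 0 0.0015 0 0.02'
python3 -m inch '0 0 0.0005 0 0.02;0 0 0.001 0 0.02;0 0 0.001 0 0.02'
```

```text
clock: 20.85
position: [0.527, 0.2678, 0.2201]
ee_rot: [2.103, 2.334, -0.0]
force: [0.1, -0.8, -3.3]
width: 0.378
gripper_force: 27.0
clock: 21.15
position: [0.527, 0.2678, 0.219]
ee_rot: [-2.103, -2.334, 0.0]
force: [-2.1, -0.9, -1.9]
width: 0.38
gripper_force: 27.0
```

```bash

python3 -m inch '0 0 0.0007 0 0.02;0 0 0.0007 0 0.02;0 0 0.0007 0 0.02' | egrep 'pos|force'
python3 -m inch '0 0 0.0005 0 0.02;0 0 0.0005 0 0.02;0 0 0.0005 0 0.02'| egrep 'pos|force'
```

```text
position: [0.527, 0.2679, 0.2188]
force: [-1.8, -2.4, 4.3]
gripper_force: 27.0
position: [0.527, 0.268, 0.2188]
force: [-3.4, -2.4, 11.1]
gripper_force: 27.0
```

It touches the floor at the expected height. I let it spring out gently.

```bash

python3 -m inch '0 0 0 0 0.037;0 0 0 0 0.039;0 0 0 0 0.041;0 0 0 0 0.044;0 0 0 0 0.044' | egrep 'pos|force|width'
python3 -m inch '0 0 0 0 0.06;0 0 0 0 0.06;0 0 0 0 0.06' | egrep 'pos|force|width'
python3 -m inch '0 0 -0.03 0 0.07;0 0 -0.08 0 0.07;0 0 -0.13 0 0.07;-0.06 0 -0.16 0 0.08;-0.06 0 -0.16 0 0.08' | egrep 'pos|force|width'
python3 - <<'E'
from h import *
cal=arm.get_calibration('wrist');im=snap('wrist','w8');t=snap('top','t8')
for r in arm.place_of('wrist','buffer_a'): print(r['conf'],r['point'],ray('wrist',r['point'],.016,cal))
a=im[:,:,::-1][20:320,140:500]; b=cv2.resize(t[190:310,160:500,::-1],None,fx=2.3,fy=2.3,interpolation=2)
out=np.zeros((600,800,3),np.uint8); out[:300,:360]=a; out[310:310+b.shape[0],:b.shape[1]]=b
s=arm.get_image('scene')[300:400,170:300,::-1]; s=cv2.resize(s,None,fx=3,fy=3,interpolation=2); out[:300,380:770]=s
cv2.imwrite('pics/c8.png',out)
E
```

```text
position: [0.5273, 0.2679, 0.2179]
force: [-0.7, 1.0, -0.4]
width: 0.479
gripper_force: 0.0
position: [0.5271, 0.2678, 0.2178]
force: [0.6, 0.4, -0.2]
width: 0.641
gripper_force: 0.0
position: [0.5344, 0.2058, 0.3809]
force: [0.4, 0.2, -1.4]
width: 0.86
gripper_force: 0.0
0.82 [237.8, 155.7] [0.40040893 0.1706559  0.016     ]
0.69 [283.3, 382.8] [0.59898901 0.14887625 0.016     ]
```

View pics/c8.png

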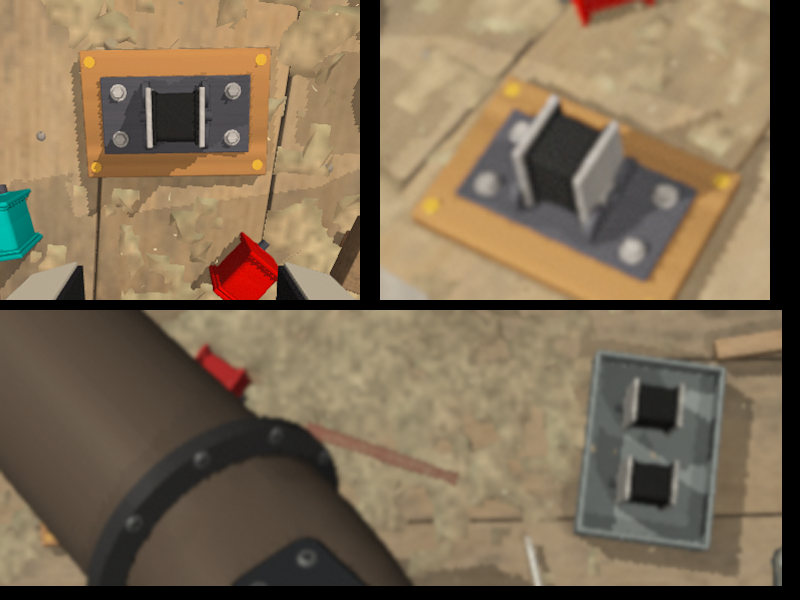

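The springy buffer stands upright between the cheeks at (177,117), and both hard ones lie in the tray. The arm is clear, so I hand in.

```bash
python3 -m inch '0 0 0 0 0.08;0 0 0 0 0.08' | egrep 'clock|force'; python3 -c "
from cell import arm
print(arm.sign_off())"
```

```text
clock: 23.45
force: [0.7, -1.4, -0.8]
gripper_force: 0.0
the job is handed in; nothing more can be done
None
```

The two hard buffers are in the scrap tray, and the springy one is fully home on the bracket's floor, holding itself between the cheeks; I handed the job in at about 23.5 s.

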